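# Set the shelf divider to the red ticket

## Robot

A 6-joint arm with a two-finger parallel gripper is mounted at the origin on the work surface. World frame = base frame: x ahead of the robot, y to its left, z up, the work surface at z = 0. Lengths are in m, angles in rad, forces in N, time in s.
With the tool pointing down it reaches from about 0.3 to 0.775 m from the base axis. Payload 14.6 kg.
Tool frame: the origin (TCP) lies midway between the tips of the shut fingers; the grasp point (between the pads) lies 19 mm behind it (ctrl.pinch_z is the distance from the TCP to the grasp point, in m); z points along the fingers, y is the line along which they close (so a half turn about z gives the same grasp; the last joint's range is limited). The gripper opens to 94 mm and grips with 3 to 60 N. Pads are 16 mm wide; open, the fingers measure 119 mm over their backs; the gripper's body (75 mm by 177 mm) begins 78 mm behind the grasp point.
Start: joints at [-1.393, 0.3, 1.521, -0, 1.321, -0.067], TCP at [0.133, -0.534, 0.205] pointing down, gripper open.
Joint ranges: [-3.03, 3.03], [-0.79, 2.21], [0.23, 2.52], [-1.04, 4.18], [0, 3.07], [-2.55, 2.55]. Speed limits (rad/s): [2.22, 2.22, 2.57, 3.14, 3.14, 3.14].

## Interface

Orientations are given as [roll, pitch, yaw] about the fixed x, y, z axes, in that order (R = Rz(yaw) Ry(pitch) Rx(roll)).
In Python, from station import ctrl gives the robot as it stands.
- The arm moves only by the tool jog_arm, never from a script. Its argument "motion" is a list of rows, each a list of 7 numbers: the shift along the tool's x, y, z in m, then the turn, a rotation vector about the tool's x, y, z in rad, then the opening, from -1 (shut) to 1 (fully open). In form: [[tx, ty, tz, rx, ry, rz, gripper], ...]. A call has 1 to 5 rows; each row shifts and turns the commanded pose from where the row before left it, along the tool's axes as they then stand; what a row does not reach is not made up. A row lasts 1/10 s, in which the tool goes at most 50 mm and 8.59 degrees, less where a joint would pass 70% of its speed; a pose out of reach is approached as far as the arm can. A call is refused whole if a number of a shift passes 0.05 or a number of a turn 0.15, either way. A call with a gripper value outside its range is refused whole. The fingers move at their own pace and stop on an object; "squeeze" is the grip in N (left out, the last holds). Time passes only in rows, so rows that do not move let the fingers close. It gives the time, the measured TCP pose, the force, the opening and the grip force at its end, in the units of the state.
- ctrl.get_obs(): the state, without advancing time (a new reading comes with each control period).
- ctrl.camera(name): name is "scene" or "side" or "wrist"; returns the picture (384x512x3 uint8, red, green, blue); there is no depth.
- ctrl.camera_model(name): a dict with "intrinsics" (3x3 intrinsics, pixels), "rvec" (rotation vector, rad) and "tvec" (3), from world to camera coordinates, as OpenCV has them. Camera axes: x right, y down, z forward; pixel columns grow to the right and rows downward; lengths in m; the calibration is good to about 2 mm. The wrist camera is an equidistant fisheye: a pixel r from the principal point sees the ray r / f radians off the axis. A picture is of the moment at which its call begins: read the wrist's pose just before it. camera_model takes no time and is no camera call; for the wrist camera it gives the pose at the moment of the call.
- ctrl.hand_in(): hands the job in; it is judged then, once.
The state is a dict: "time_s": time; "qpos": joint angles; "joint_vel": joint speeds; "tau": joint torques, N m; "ee_pos": TCP position; "eef_rot": TCP orientation; "force": force on the tool from outside, world axes, zero at the start; "moment": the same for the moment, N m; "grip_width": finger opening in m; "grip_force": force on a finger pad.
Only numpy, scipy, OpenCV 4.12 (cv2) and the standard library are available. Lean on these libraries where they do the work, as an engineer would, in place of code of your own. Each camera call takes 0.05 s, during which the arm holds its last target. There are 200 camera calls.

## Task

Reset the pot shelf for the new stock: with the fingertips, push the blue divider along its rail by its upright tab until its plunger clicks fully into the notch at the red ticket, pushing it on through a white-ticket notch if one comes first. Only push it, never pinch or grip any part of it, and leave the gold pots and bowls standing where they are. Finish with the hand clear.

Things in the scene. Friction and masses are not known exactly. Their poses are not given: they have to be found in the camera images.
- shelf: fixed low riser shelf, 280 (x) x 580 (y) x 45 mm high, brown board, yellow beams. Origin: middle of its underside, on the bench; y runs along the aluminium rail, x to the back. The rail lies on the board near the front edge, its ridge top 61 mm up at x = -95 mm, with four 10 mm wide notches at y = -105, -60, 60 and 105 mm; plain between. A grey ticket strip slopes down in front.
- divider (a joint): divider's place along the rail, m: the shelf-frame y of its tab and plunger; grows to the shelf's +y, ends at +-0.13. Starts within +-0.035, between the middle notches. 0.4 to 0.9 kg, captive on the rail. Slides with about 2 N and stays where left. Pushed to within some 2.5 mm of a notch's middle it snaps in by itself (the push force dips to nothing); pushing it out again takes 6 to 10 N.
- plunger (a joint): drop of the divider's spring plunger, m: 0 while its ball rides on the ridge, about 0.0021 fully seated in a notch. Its steel knob (14 mm dia., 20 mm behind the tab's centre, top 98 mm above the bench) goes down with it. It need not be touched.
- tab (a point): centre of the divider's upright push tab, 103 mm above the bench; axes as the shelf's. Tab: 26 mm (x), 16 mm over both orange pads (y), top 22 mm above this point. It stands on a black carriage 50 mm wide (y), top 83 mm above the bench. The blue blade, 4 mm thick, starts 40 mm behind this point, runs 200 mm back, its top 112 mm above the bench.
- pad_left (a point): middle of the outer face of the orange pad on the tab's left (+y) side, 24 (x) x 4 (y) x 36 (z) mm, from 85 to 121 mm above the bench. Push here to move the divider to -y.
- pad_right (a point): middle of the outer face of the orange pad on the tab's right (-y) side, 24 (x) x 4 (y) x 36 (z) mm, from 85 to 121 mm above the bench. Push here to move the divider to +y.
- ticket_red: the red price ticket, 30 (y) x 44 mm, clipped on the sloping strip; three white ones stand at the other notches. Axes as the shelf's. Origin: at the shelf's middle in x, at bench height, but at the ticket's own y; the card itself is 164 mm in front (-x) of it, 39 mm up. Clipped by hand: its middle is within 4 mm of its notch's middle along the rail.
- pot_a: loose gold barrel pot, 86 mm dia., 85 mm high, left front of the shelf. Origin: middle of its underside. Leave alone.
- pot_b: loose gold barrel pot, 86 mm dia., 85 mm high, left back of the shelf. Origin: middle of its underside. Leave alone.
- bowl_a: loose gold bowl, 86 mm dia., 60 mm high, right front of the shelf. Origin: middle of its underside. Leave alone.
- bowl_b: loose gold bowl, 86 mm dia., 60 mm high, right back of the shelf. Origin: middle of its underside. Leave alone.

How it is judged:
At the end, for the whole second after the job is handed in: The divider is at rest with its plunger dropped at least 1.4 mm into the notch at the red ticket (tab within 12 mm of the ticket's middle along the rail), and no pot or bowl has moved 10 mm (value of joint plunger above 0.0014 m and y of tab in the frame of ticket_red between -0.012 and 0.012 m and velocity of joint divider between -0.005 and 0.005 m/s and distance of each of pot_a, pot_b, bowl_a, bowl_b from where it was at the start of the episode below 0.01 m); the robot touches nothing.
It fails at once if the divider is pinched: the fingers press on opposite faces of its tab, carriage or blade at once (((contact force between the fingers and divider_c0 above 0.5 N or contact force between the fingers and divider_c2 above 0.5 N or contact force between the fingers and divider_c4 above 0.5 N) and (contact force between the fingers and divider_c1 above 0.5 N or contact force between the fingers and divider_c3 above 0.5 N or contact force between the fingers and divider_c5 above 0.5 N)) or (contact force between the fingers and divider_c6 above 0.5 N and contact force between the fingers and divider_c7 above 0.5 N)).
It fails at once if a pot or bowl is moved, tipped or lifted (distance of any of pot_a, pot_b, bowl_a, bowl_b from where it was at the start of the episode above 0.01 m or angle between any of pot_a, pot_b, bowl_a, bowl_b's own z axis and vertical above 0.2 rad).
It also fails if it takes over 51 s, if anything falls off the work surface, if the arm or the gripper's body presses on something with over 40 N, if the wrist force passes 120 N, or if a joint passes its speed limit or range.

## Working session

There is one attempt and no reset: what is moved stays moved. The work goes in short steps, Python scripts to look and compute and a tool call to move; the robot and the scene stay as the last step left them, time stands still between calls to the robot, and variables do not carry over. Pictures are saved under pics/ and viewed, at most 10 in all, crops included, and the job is handed in when it is done.

Besides the shell and the picture viewer there is one more tool, called as name([rows], argument=value, ...), one row to a line, values as JSON. jog_arm: Moves the arm, as the interface text tells. Its arguments: {"type":"object","properties":{"motion":{"type":"array"},"squeeze":{"type":"number"}},"required":["motion"]}

```bash
mkdir -p pics
cat > h.py <<'E'
import numpy as np, cv2
from station import ctrl
def ray(name,uv,m=None):
    m=m or ctrl.camera_model(name); K=np.array(m["intrinsics"]); R=cv2.Rodrigues(np.array(m["rvec"],float))[0]; t=np.array(m["tvec"]).ravel()
    p=np.linalg.inv(K)@[uv[0],uv[1],1.]
    return -R.T@t, R.T@p
def onz(name,uv,z):
    o,d=ray(name,uv); return o+d*(z-o[2])/d[2]
def tri(n1,a,n2,b):
    o1,d1=ray(n1,a);o2,d2=ray(n2,b)
    s=np.linalg.lstsq(np.c_[d1,-d2],o2-o1,rcond=None)[0]
    p,q=o1+s[0]*d1,o2+s[1]*d2
    return (p+q)/2,np.linalg.norm(p-q)
def proj(name,P):
    m=ctrl.camera_model(name); return cv2.projectPoints(np.float64(P).reshape(-1,1,3),np.float64(m["rvec"]),np.float64(m["tvec"]),np.float64(m["intrinsics"]),None)[0].reshape(-1,2)
E
python3 - <<'E'
from h import *
for n in ("scene","side"):
    im=ctrl.camera(n)[...,::-1].copy(); cv2.imwrite(f"pics/{n}0.png",im)
    cv2.imwrite(f"pics/{n}0b.png",cv2.resize(im,(768,576)))
    o,d=ray(n,(256,192)); print(n,o.round(3),(d/np.linalg.norm(d)).round(2))
print(ctrl.get_obs())
E
```

```text
scene [1.195 0.075 0.932] [-0.56 -0.05 -0.83]
side [ 0.495 -0.506  0.604] [ 0.17  0.71 -0.68]
{'time_s': 0.1, 'qpos': array([-1.39259695e+00,  3.00376586e-01,  1.52149848e+00, -2.03115410e-05,
        1.32072358e+00, -6.66303632e-02]), 'joint_vel': array([ 0.00133014, -0.00185574, -0.00125708,  0.00025374, -0.0002638 ,
        0.00029872]), 'tau': array([ 7.82303487e-04, -5.32645619e+01, -3.53286195e+01,  7.09365914e-02,
        2.34462053e-02, -4.89072829e-05]), 'ee_pos': array([ 0.1332494 , -0.53337385,  0.20497312]), 'eef_rot': array([-3.14058758e+00, -4.73492643e-05,  2.44834748e-01]), 'force': array([ 0.32167858,  0.56974786, -0.64495721]), 'moment': array([0.01916944, 0.08927293, 0.00316369]), 'grip_force': 0.0, 'grip_width': 0.09420167159465473}
```

View pics/scene0b.png

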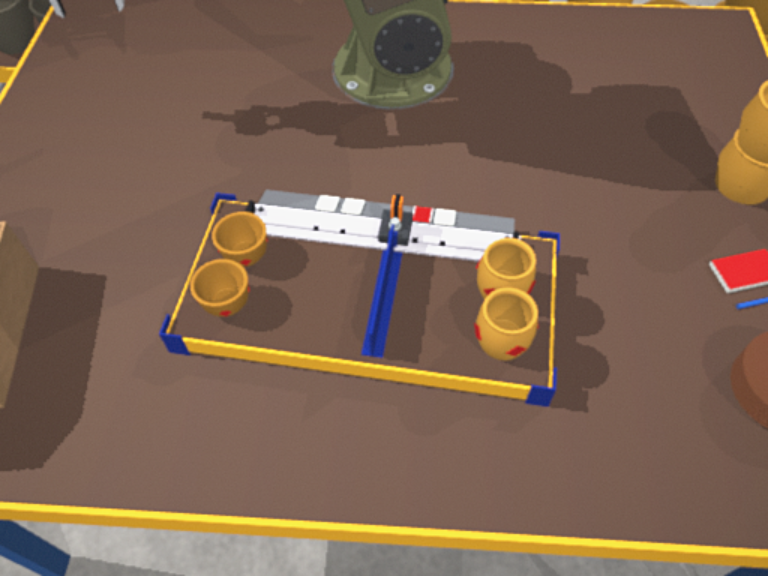

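View pics/side0b.png

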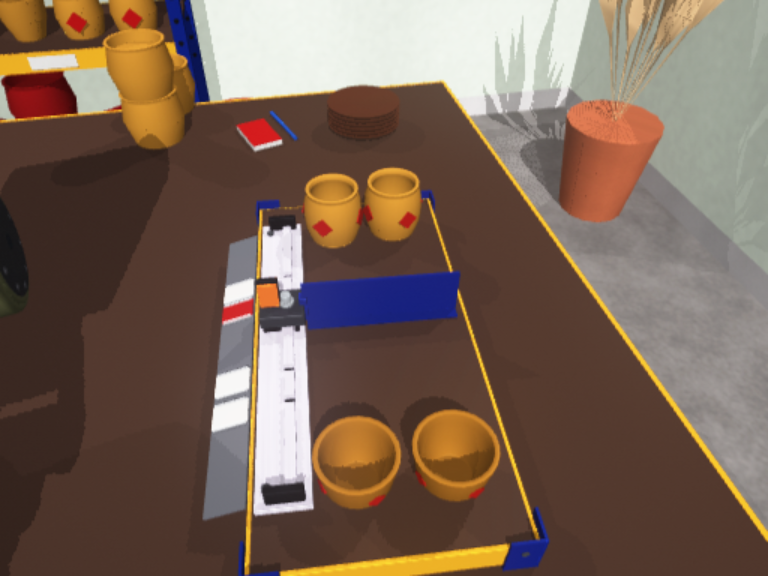

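The scene view shows the red ticket at about (422,214) and the tab at (397,208). The side view shows the red ticket at (237,310) and the tab at (267,295), both in 1.5x pixels. Red is the inner ticket on the +y side, so I push towards +y on pad_right.

Run:
```python
from h import *
c={}
for n,box in (("scene",(165,110,375,185)),("side",(130,140,215,350))):
    im=cv2.imread(f"pics/{n}0.png"); h=cv2.cvtColor(im,cv2.COLOR_BGR2HSV); H,S,V=cv2.split(h)
    x0,y0,x1,y1=box; roi=np.zeros(H.shape,bool); roi[y0:y1,x0:x1]=1
    if n=="scene":roi[:, :]=roi
    for k,m in {"red":((H<4)|(H>176))&(S>180)&(V>120),"orange":(H>=5)&(H<16)&(S>190)&(V>120),"white":(S<25)&(V>215)}.items():
        nn,l,st,ce=cv2.connectedComponentsWithStats((m&roi).astype(np.uint8))
        for i in range(1,nn):
            if st[i][4]>12: print(n,k,st[i],ce[i].round(1))
    a=cv2.resize(im[y0:y1,x0:x1],None,fx=3.5 if n=="scene" else 2.8,fy=3.5 if n=="scene" else 2.8,interpolation=cv2.INTER_CUBIC)
    cv2.imwrite(f"pics/{n}_c.png",a)
```

```text
scene red [275 138  12  10  85] [281.  142.7]
scene orange [261 131   3  14  22] [261.6 138. ]
scene orange [265 135   3  10  25] [266.2 139.7]
scene white [ 170  130   88   35 1755] [215.5 147.9]
scene white [ 264  139   78   34 1159] [299.5 158.2]
scene white [261 145   5   4  15] [262.9 146.8]
side red [209 147   6  10  34] [212.4 151.3]
side red [148 200  21  14 156] [158.  206.6]
side orange [208 146   7  12  14] [211.  151.1]
side orange [171 189  15  16 189] [178.2 196.4]
side white [174 150  28  43 879] [188.3 170.8]
side white [149 186  20  18 239] [158.7 194.3]
side white [ 169  218   40  125 3595] [187.9 276.9]
side white [143 245  24  21 342] [154.4 254.8]
side white [141 265  25  23 396] [153.  275.7]
```

View pics/scene_c.png

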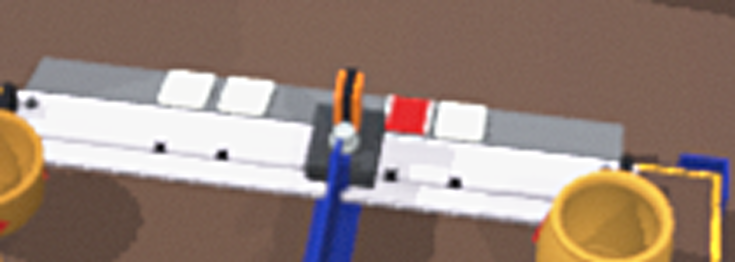

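View pics/side_c.png

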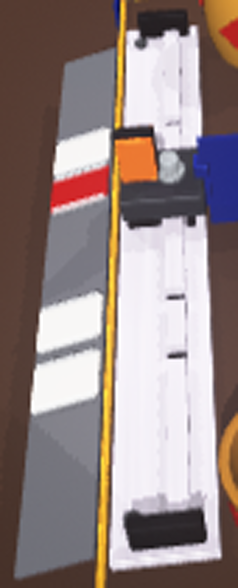

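The scene crop shows the four notches at (160,148), (222,155), (392,175) and (455,183), with the tab top between orange edges at about (350,72). The side crop shows the pad_right face centred at about (137,158).

Run:
```python
from h import *
o=np.array([165,110])
N=np.array([onz("scene",np.array(p)/3.5+o,.059) for p in [(160,148),(222,155),(392,175),(455,183)]])
yv=np.array([-.105,-.06,.06,.105])
A=np.c_[np.ones(4),yv]; co=np.linalg.lstsq(A,N[:,:2],rcond=None)[0]
print(N.round(4)); print("fit",co.round(4),np.hypot(*co[1]),"res",(N[:,:2]-A@co).round(4))
yaw=np.arctan2(-co[1][0],co[1][1]); print("yaw",yaw)
ey=np.array([-np.sin(yaw),np.cos(yaw)]); ex=np.array([np.cos(yaw),np.sin(yaw)])
f=lambda P:(np.array([(P[:2]-co[0])@ex-.095,(P[:2]-co[0])@ey,P[2]])).round(4)
print("red",tri("scene",(281,142.7),"side",(158,206.6)),f(tri("scene",(281,142.7),"side",(158,206.6))[0]))
P=onz("side",(178.2,196.4),.103); print("padR",P,f(P))
for uv in [(340,74),(358,74)]:
    P=onz("scene",np.array(uv)/3.5+o,.125);print("tabtop",P,f(P))
P=onz("scene",np.array((345,130))/3.5+o,.098);print("knob",P,f(P))
P=onz("side",np.array((171,162))/2.8+[130,140],.098);print("knobside",P,f(P))
for s,p in {"bladeTopFar":(200,135)}.items(): P=onz("side",np.array(p)/2.8+[130,140],.112);print(s,P,f(P))
# shelf ends: front corners
for uv in [(222,200),(548,238),(175,342),(540,395)]:
    P=onz("scene",np.array(uv)/1.5,.045);print("corner",f(P))
```

```text
[[ 0.4936 -0.0974  0.059 ]
 [ 0.4975 -0.0529  0.059 ]
 [ 0.5085  0.0675  0.059 ]
 [ 0.5131  0.1114  0.059 ]]
fit [[0.5032 0.0072]
 [0.0926 0.9963]] 1.0005542309040774 res [[ 0.0002  0.0001]
 [-0.0002 -0.0003]
 [-0.0002  0.0005]
 [ 0.0002 -0.0004]]
yaw -0.09271754149428846
red (array([0.43677344, 0.07558481, 0.04103146]), np.float64(0.0015579887678309836)) [-0.1675  0.062   0.041 ]
padR [0.48014995 0.03109655 0.103     ] [-0.1201  0.0217  0.103 ]
tabtop [0.47587955 0.02934865 0.125     ] [-0.1242  0.0196  0.125 ]
tabtop [0.47520375 0.04149223 0.125     ] [-0.126   0.0316  0.125 ]
knob [0.50218764 0.03425502 0.098     ] [-0.0985  0.0269  0.098 ]
knobside [0.50291284 0.02750988 0.098     ] [-0.0971  0.0202  0.098 ]
bladeTopFar [0.52412794 0.03429778 0.112     ] [-0.0767  0.029   0.112 ]
corner [-0.1434 -0.2838  0.045 ]
corner [-0.1429  0.2753  0.045 ]
corner [ 0.1399 -0.2713  0.045 ]
corner [0.1441 0.2713 0.045 ]
```

The notch fit is within 0.5 mm, which gives a shelf yaw of -0.093. The tab is near y = 0.028, pad_right's face near 0.020, and red is at 0.062, so the target is the +60 mm notch. First I shut the fingers and turn the tool to the shelf axes.

jog_arm([
  [0,0,0,0,0,0.1125,-1],
  [0,0,0,0,0,0.1125,-1],
  [0,0,0,0,0,0.1125,-1],
  [0,0,0,0,0,0,-1],
], squeeze=5)

```text
time_s: 0.5
ee_pos: [0.1333, -0.5335, 0.2052]
eef_rot: [-3.141, 0.0, -0.095]
force: [0.1, -0.9, 0.3]
grip_width: 0.0652
grip_force: 0.0
```

jog_arm([
  [0.021,-0.04,0,0,0,0,-1],
  [0.021,-0.04,0,0,0,0,-1],
  [0.021,-0.04,0,0,0,0,-1],
  [0.021,-0.04,0,0,0,0,-1],
  [0.021,-0.04,0,0,0,0,-1],
])

```text
time_s: 1.0
ee_pos: [0.2569, -0.3425, 0.2054]
eef_rot: [-3.142, -0.0, -0.089]
force: [0.6, 0.3, 0.3]
grip_width: 0.0251
grip_force: 0.0
```

jog_arm([
  [0.021,-0.04,0,0,0,0,-1],
  [0.021,-0.04,0,0,0,0,-1],
  [0.021,-0.04,0,0,0,0,-1],
  [0.021,-0.04,0,0,0,0,-1],
  [0,0,0,0,0,0,-1],
])

```text
time_s: 1.5
ee_pos: [0.3566, -0.1891, 0.2055]
eef_rot: [-3.141, -0.0, -0.084]
force: [-0.6, -0.9, -0.3]
grip_width: 0.0005
grip_force: 0.0
```

jog_arm([
  [0.021,-0.038,0,0,0,0.008,-1],
  [0.021,-0.038,0,0,0,0,-1],
  [0.021,-0.038,0,0,0,0,-1],
  [0.021,-0.038,0,0,0,0,-1],
  [0.02,-0.038,0,0,0,0,-1],
])

```text
time_s: 2.0
ee_pos: [0.4778, -0.0127, 0.2054]
eef_rot: [3.142, -0.0, -0.098]
force: [1.1, -0.7, -0.7]
grip_width: 0.0001
grip_force: 0.0
```

jog_arm([
  [0,0,0.03,0,0,0,-1],
  [0,0,0.03,0,0,0,-1],
  [0,0,0,0,0,0,-1],
])

```text
time_s: 2.3
ee_pos: [0.4753, -0.014, 0.1422]
eef_rot: [3.142, 0.006, -0.098]
force: [0.3, -0.2, 1.3]
grip_width: 0.0005
grip_force: 0.0
```

```bash
cat >> h.py <<'E'
c0=np.array([.5032,.0072]); yaw=-.0927
ex=np.array([np.cos(yaw),np.sin(yaw)]); ey=np.array([-np.sin(yaw),np.cos(yaw)])
f=lambda P:np.array([(P[:2]-c0)@ex-.095,(P[:2]-c0)@ey,P[2]]).round(4)
E
python3 - <<'E'
from h import *
s=ctrl.get_obs(); print(f(s["ee_pos"]),s["ee_pos"],s["eef_rot"],s["time_s"])
a=ctrl.camera("side")[...,::-1][90:240,110:310]; b=ctrl.camera("scene")[...,::-1][80:230,170:370]
cv2.imwrite("pics/s1.png",cv2.resize(np.hstack([a,b]),None,fx=2,fy=2,interpolation=cv2.INTER_CUBIC))
E
```

```text
[-0.1208 -0.0236  0.1422] [ 0.47528806 -0.01395031  0.14223641] [ 3.14155565  0.0063704  -0.09791676] 2.3
```

View pics/s1.png

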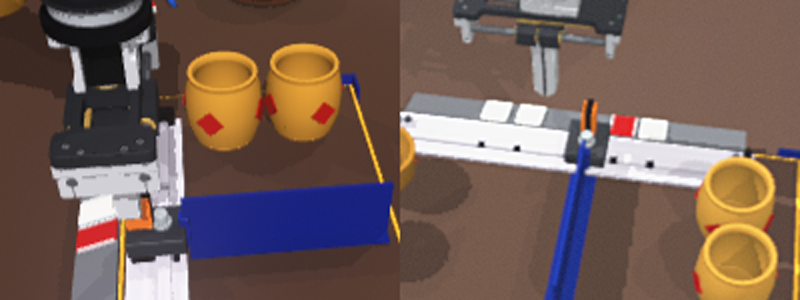

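The hand is above and to the -y side of the tab: the fingertip is at about (545,90) in the scene half, and the tab at (588,115). I descend next and approach.

jog_arm([
  [0.001,0,0.023,0,0,0,-1],
  [0,0,0.022,0,0,0.005,-1],
  [0,0,0,0,0,0,-1],
  [0,0,0,0,0,0,-1],
])

```text
time_s: 2.8
ee_pos: [0.4788, -0.0144, 0.1021]
eef_rot: [-3.142, -0.002, -0.105]
force: [0.9, 0.8, 0.4]
grip_width: 0.0008
grip_force: 0.0
```

jog_arm([
  [0,-0.008,0,0,0,0,-1],
  [0,-0.008,0,0,0,0,-1],
  [0,-0.005,0,0,0,0,-1],
  [0,0,0,0,0,0,-1],
])

```text
time_s: 3.2
ee_pos: [0.4805, 0.0078, 0.1008]
eef_rot: [-3.142, -0.001, -0.105]
force: [0.7, -0.3, 0.4]
grip_width: 0.0007
grip_force: 0.0
```

jog_arm([
  [0,-0.003,0,0,0,0,-1],
  [0,-0.003,0,0,0,0,-1],
  [0,-0.003,0,0,0,0,-1],
  [0,0,0,0,0,0,-1],
])

```text
time_s: 3.6
ee_pos: [0.4813, 0.0161, 0.1004]
eef_rot: [-3.142, 0.0, -0.106]
force: [0.7, 0.2, 0.2]
grip_width: -0.0001
grip_force: 0.0
```

jog_arm([
  [0,-0.003,0,0,0,0,-1],
  [0,-0.003,0,0,0,0,-1],
  [0,-0.003,0,0,0,0,-1],
])

```text
time_s: 3.9
ee_pos: [0.4821, 0.0249, 0.1004]
eef_rot: [3.141, 0.0, -0.106]
force: [-0.5, -3.1, -0.2]
grip_width: 0.0005
grip_force: 1.4
```

Run:
```python
from h import *
s=ctrl.get_obs(); print(f(s["ee_pos"]),s["force"],s["time_s"])
b=ctrl.camera("scene")[...,::-1][115:175,210:310]
cv2.imwrite("pics/s2.png",cv2.resize(b,None,fx=7,fy=7,interpolation=cv2.INTER_CUBIC))
```

```text
[-0.1176  0.0157  0.1004] [-0.45192037 -3.09856309 -0.19161451] 3.9
```

View pics/s2.png

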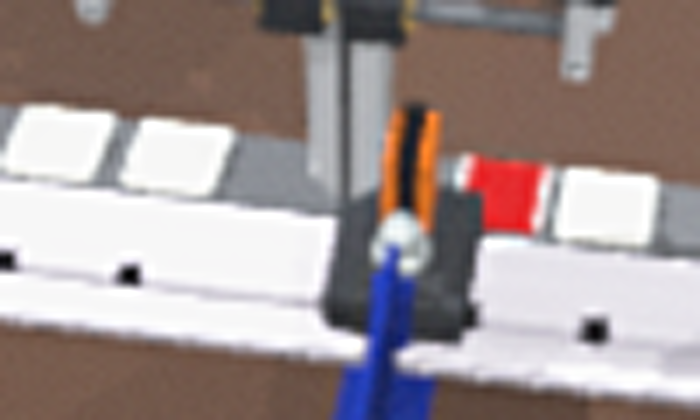

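In contact at about 3 N, with the tab near 0.036 in the shelf's y. I keep pushing slowly, with finer steps towards the notch.

jog_arm([
  [0,-0.003,0,0,0,0,-1],
  [0,-0.003,0,0,0,0,-1],
  [0,-0.003,0,0,0,0,-1],
  [0,-0.003,0,0,0,0,-1],
  [0,-0.002,0,0,0,0,-1],
])

```text
time_s: 4.45
ee_pos: [0.4836, 0.039, 0.1004]
eef_rot: [-3.142, 0.0, -0.106]
force: [-2.0, -2.5, 0.7]
grip_width: 0.0006
grip_force: 1.3
```

jog_arm([
  [0,-0.001,0,0,0,0,-1],
  [0,-0.001,0,0,0,0,-1],
  [0,0,0,0,0,0,-1],
])

```text
time_s: 4.75
ee_pos: [0.484, 0.0409, 0.1005]
eef_rot: [-3.141, -0.0, -0.106]
force: [-0.4, -0.4, 0.4]
grip_width: 0.0002
grip_force: 0.1
```

```bash
cat >> h.py <<'E'
def tab():
    im=ctrl.camera("scene")[...,::-1]; H,S,V=cv2.split(cv2.cvtColor(np.ascontiguousarray(im),cv2.COLOR_BGR2HSV))
    m=(H>=5)&(H<16)&(S>190)&(V>120); m[:120]=0;m[150:]=0;m[:,:235]=0;m[:,310:]=0
    n,l,st,ce=cv2.connectedComponentsWithStats(m.astype(np.uint8))
    return [(ce[i].round(1).tolist(),f(onz("scene",ce[i],.108))[:2]) for i in range(1,n) if st[i][4]>8]
E
python3 - <<'E'
from h import *
print("start ref",[f(onz("scene",c,.108)) for c in ((261.6,138),(266.2,139.7))])
print(tab()); s=ctrl.get_obs(); print(f(s["ee_pos"]),s["force"])
E
```

```text
start ref [array([-0.1175,  0.0192,  0.108 ]), array([-0.1139,  0.0308,  0.108 ])]
[([277.1, 139.2], array([-0.1194,  0.0562]))]
[-0.1172  0.0318  0.1005] [-0.43130421 -0.62122977  0.50953259]
```

Run:
```python
from h import *
b=ctrl.camera("scene")[...,::-1][115:175,230:330]; a=ctrl.camera("side")[...,::-1][160:235,135:260]
cv2.imwrite("pics/s3.png",np.hstack([cv2.resize(b,(500,300),interpolation=cv2.INTER_CUBIC),cv2.resize(a,(300,300))[:, :300]]))
```

```text
(no output)
```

View pics/s3.png

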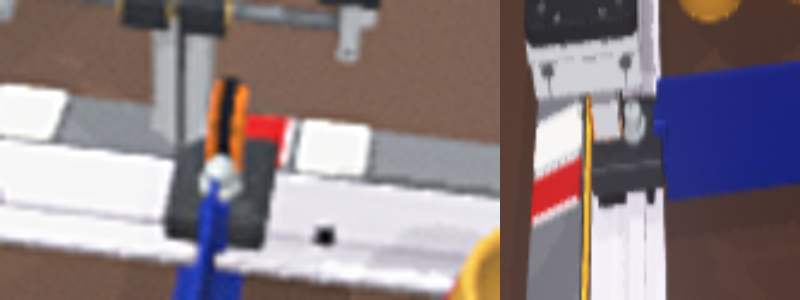

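The picture puts the tab at about y = 0.053 (pads near (228,85), knob near (220,168)), so it is not in the notch yet. The force dip was only because the arm had stopped. I continue in 1 mm steps.

jog_arm([
  [0,-0.001,0,0,0,0,-1],
  [0,-0.001,0,0,0,0,-1],
  [0,-0.001,0,0,0,0,-1],
])

```text
time_s: 5.2
ee_pos: [0.4843, 0.0438, 0.1005]
eef_rot: [-3.142, -0.0, -0.106]
force: [0.7, -0.8, 0.1]
grip_width: 0.0003
grip_force: 0.5
```

jog_arm([
  [0,-0.001,0,0,0,0,-1],
])

```text
time_s: 5.3
ee_pos: [0.4844, 0.0449, 0.1005]
eef_rot: [-3.141, -0.0, -0.106]
force: [0.3, -0.0, 0.7]
grip_width: 0.0006
grip_force: 0.1
```

jog_arm([
  [0,-0.001,0,0,0,0,-1],
])

```text
time_s: 5.4
ee_pos: [0.4844, 0.0459, 0.1004]
eef_rot: [-3.141, 0.0, -0.106]
force: [-1.1, -0.6, 0.2]
grip_width: 0.0005
grip_force: 0.0
```

The force and grip force fell to zero while still advancing, which suggests a snap. I check the tab position.

Run:
```python
from h import *
b=ctrl.camera("scene")[...,::-1][115:175,230:330]; a=ctrl.camera("side")[...,::-1][160:235,135:260]
cv2.imwrite("pics/s4.png",np.hstack([cv2.resize(b,(500,300),interpolation=cv2.INTER_CUBIC),cv2.resize(a,(300,300))]))
print(tab()); s=ctrl.get_obs(); print(f(s["ee_pos"]),s["force"])
```

```text
[([275.6, 139.3], array([-0.1185,  0.0528])), ([280.2, 140.0], array([-0.1179,  0.064 ]))]
[-0.1173  0.0367  0.1004] [ 1.02079263 -0.3398235   0.05259284]
```

View pics/s4.png

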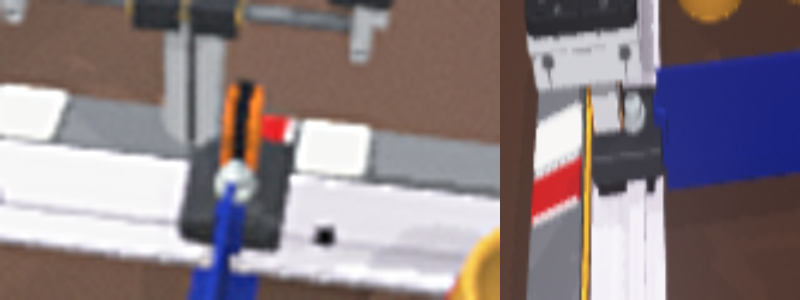

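The pads now read 52.8 and 64.0 mm, 33 mm on from the start. The tab jumped about 7 mm while the finger went 5 mm, so it snapped ahead into the notch. I back off and lift.

jog_arm([
  [0,0.01,0,0,0,0,-1],
  [0,0.015,0,0,0,0,-1],
  [0,0,-0.03,0,0,0,-1],
  [0,0,-0.04,0,0,0,-1],
  [0,0.03,-0.04,0,0,0,-1],
])

```text
time_s: 6.05
ee_pos: [0.4783, -0.0084, 0.2117]
eef_rot: [-3.141, 0.001, -0.103]
force: [0.6, -0.5, 0.2]
grip_width: 0.0007
grip_force: 0.0
```

jog_arm([
  [-0.02,0.04,0,0,0,0,-1],
  [-0.02,0.04,0,0,0,0,-1],
  [0,0,0,0,0,0,-1],
  [0,0,0,0,0,0,-1],
])

```text
time_s: 6.45
ee_pos: [0.4302, -0.0851, 0.2107]
eef_rot: [-3.142, -0.001, -0.108]
force: [0.6, 1.2, 0.3]
grip_width: 0.0005
grip_force: 0.0
```

Run:
```python
from h import *
r=ctrl.camera("scene")[...,::-1]; b=r[115:175,230:330]; a=ctrl.camera("side")[...,::-1][160:235,135:260]
cv2.imwrite("pics/s5.png",np.hstack([cv2.resize(b,(500,300),interpolation=cv2.INTER_CUBIC),cv2.resize(a,(300,300))]))
print(tab()); 
s=ctrl.get_obs(); print(f(s["ee_pos"]),s["force"],s["joint_vel"].round(3))
o=cv2.imread("pics/scene0.png").astype(int); print("pots/bowls diff",[int((abs(r[y0:y1,x0:x1]-o[y0:y1,x0:x1]).max(2)>60).sum()) for x0,y0,x1,y1 in((125,138,182,212),(315,155,362,242))])
```

```text
[([275.5, 139.6], array([-0.1175,  0.0528])), ([280.2, 140.2], array([-0.1172,  0.064 ]))]
[-0.1587 -0.0973  0.2103] [-1.18403534 -0.27884362  0.42055491] [ 0.007  0.004 -0.001 -0.     0.002 -0.   ]
pots/bowls diff [0, 6]
```

View pics/s5.png

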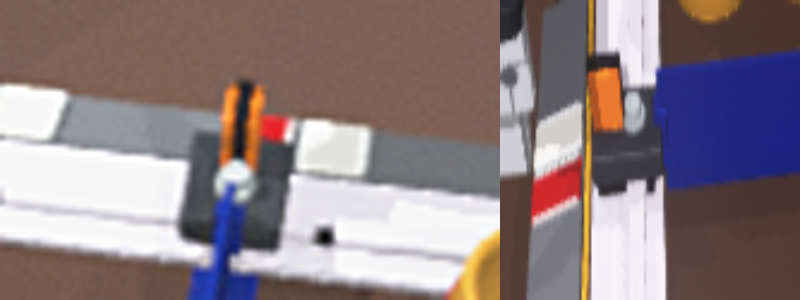

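The tab stayed put at the red ticket (pads at (228,125) and (256,125)), the pots are unmoved and the hand is clear. With only 10 mm/s of push and 2 N of friction, the divider could not have coasted ahead, so that jump was the snap.

```bash
python3 -c "
from station import ctrl
print(ctrl.hand_in())"
```

```text
the job is handed in; nothing more can be done
None
```

I pushed the divider to the red-ticket notch (y = +60 mm), where it appears to have snapped in, and handed the job in with the hand clear and the pots and bowls unmoved in the scene view. I judged the snap from the force dip and the tab jumping ahead of the finger, since the plunger drop wasn't measured, and the hand-in returned no verdict.

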